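# Empty the drop-bottom reject bin into the catch pan

## Robot

A 6-joint arm with a two-finger parallel gripper is mounted at the origin on the work surface. World frame = base frame: x ahead of the robot, y to its left, z up, the work surface at z = 0. Lengths are in m, angles in rad, forces in N, time in s.
With the tool pointing down it reaches from about 0.3 to 0.875 m from the base axis. Payload 6.4 kg.
Tool frame: the origin (TCP) lies between the finger pads; the fingertips stand 11 mm ahead of it and the grasp point (between the pads) lies 8 mm behind it; z points along the fingers, y is the direction in which the jaws open and shut (so a half turn about z gives the same grasp; the last joint's range is limited). The gripper opens to 88 mm and grips with 3 to 60 N. Pads are 18 mm wide; open, the fingers measure 123 mm over their backs; the gripper's body (75 mm by 187 mm) begins 45 mm behind the grasp point.
Start: joints at [-1.544, 0.181, 1.607, -0, 1.354, -0.206], TCP at [0.133, -0.559, 0.25] pointing down, gripper open.
Joint ranges: [-2.99, 2.99], [-0.89, 2.07], [0.3, 2.58], [-1.14, 4.28], [0, 2.63], [-3.12, 3.12]. Speed limits (rad/s): [2.57, 2.57, 3.01, 3.14, 3.14, 3.14].

## Interface

Orientations are given as a unit quaternion [w, x, y, z].
In Python, from workcell import bot gives the robot as it stands. The module is installed in compiled form; this text tells all that it offers. Calls block until the motion is done:
- bot.move_pose(position, orientation): joint-space move of the TCP to a pose.
- bot.line_to(position, orientation=None, rate=0.15): straight line of the TCP; orientation=None keeps the orientation; rate is the mean speed in m/s.
- bot.move_j(angles): joint-space move.
- bot.set_gripper(opening, grasp_force=None): finger opening in m; grasp_force is the grip in N (None keeps the last); returns when the fingers have stopped.
- bot.wait(seconds).
- bot.ik(position, orientation): joint angles nearest the present ones, or None.
- bot.observe(): the state.
- bot.read_camera(name): name is "scene" or "side" or "wrist"; returns the picture (420x560x3 uint8, red, green, blue); there is no depth.
- bot.camera_params(name): a dict with "fx", "fy", "cx", "cy" (pixels), "world_from_camera" (4x4, takes a point from camera to world coordinates). Camera axes: x right, y up, looking along -z (the intrinsics and any distortion apply to the point x, -y, -z); pixel columns grow to the right and rows downward; lengths in m; the calibration is good to about 2 mm. A picture is of the moment at which its call begins: read the wrist's pose just before it. camera_params takes no time and is no camera call; for the wrist camera it gives the pose at the moment of the call.
A pose or a line that the arm cannot do raises bot.MotionError and nothing moves.
- bot.sign_off(): hands the job in, once; it reports no verdict.
The state is a dict: "time_s": time; "joint_positions": joint angles; "dq": joint speeds; "joint_efforts": joint torques, N m; "position": TCP position; "tool_rot": TCP orientation; "contact_force": force on the tool from outside, world axes, zero at the start; "wrist_torque": the same for the moment, N m; "opening": finger opening in m.
Only numpy, scipy, OpenCV 4.12 (cv2) and the standard library are available. Lean on these libraries where they do the work, as an engineer would, in place of code of your own. Each camera call takes 0.05 s, during which the arm holds its last target. There are 200 camera calls.

## Task

Bring the empty catch pan in from its side until it stands centred under the raised drop-bottom reject bin, then lift the latch handle on the bin's front so that the hinged floor swings open and all three rejects (two copper lugs and a white photo-eye housing) drop into the pan. Then draw the pan with all three parts back out on the same side, until it stands flat on the bench with no part of it under the bin; leave the sensor roller and the junction box lid where they lie.

Things in the scene. Friction and masses are not known exactly. Their poses are not given: they have to be found in the camera images.
- bin: fixed drop-bottom bin on its stand. Origin on the bench below its centre; x to its rear, y to its left, z up. Open-topped box 136 (x) by 120 mm (y), walls 3 mm, floor 230 mm and rim 310 mm up. Carried from behind by two posts 20 mm square at x = 135, y = +-45 mm, 310 mm high (feet 6 mm high, x = 115 to 205 mm); the space below is open in front and at both sides.
- bin_floor (a joint): the bin's hinged steel floor, 136 x 116 x 4 mm: 0 = shut, held by the latch; 1.5 rad = hanging straight down. Hinged on the rear lower edge (bin frame x = 67 mm, 230 mm up); its front edge drops. Once let go it falls open by its own weight in under 0.5 s and stays open. A 30 mm tongue on its front edge then hangs 69 mm above the bench.
- latch (a joint): the latch, a bail of 10 mm round bar pivoting on the bin's front face about a line along bin y at x = -82 mm, 270 mm up. 0 = latched (held by its weight and a light spring); grows as the handle is lifted, stop at 0.7. The floor is let go at about 0.32 rad: handle 21 mm up and 7 mm nearer the bin. Lifting takes 3 to 5 N. Let go, it drops back to 0.
- latch_grip (a point): centre of the latch handle: round black sleeve 16 mm across, 64 mm long along bin y, between the bail's two arms (86 mm apart). At rest 282 mm above the bench, 150 mm in front (-x) of the bin's origin, 74 mm clear of the bin's front. Lifted, it moves up on an arc of 69 mm radius about the pivot line. Axes of the bail: those of the bin at latch = 0.
- pan_mid (a point): centre (half-way up, 27.5 mm above its underside) of the catch pan: open sheet-steel pan, 180 mm (x) by 200 mm (y), 55 mm high, walls and floor 4 mm, about 0.45 kg, loose on the bench. It starts empty to the right (-y) of the bin.
- pan_grip (a point): middle of the pan's bow handle: flat bar 12 mm thick (y), 14 mm high, 110 mm long (along pan x), its centre 44 mm above the bench and 140 mm from the pan's centre at the pan's -y end, 40 mm out from the end wall; its two struts are at x = +-50 mm. Axes of the pan.
- eye_mid (a point): centre of the white plastic photo-eye housing, 80 x 32 x 46 mm, 0.09 kg, lying in the bin; half-way up.
- lug1_mid (a point): middle of a copper terminal lug, 86 x 34 x 24 mm (flat palm with a hole, round barrel), 0.13 kg, lying in the bin; 12 mm above its underside.
- lug2_mid (a point): middle of the second copper terminal lug, like the first, lying in the bin.
- roller: bystander: black sensor roller, 50 mm across and 200 mm long (236 mm over the shaft), lying along its y in two wooden V-blocks, 70 mm high in all. Origin: under its centre.
- box_lid: bystander: aluminium junction box lid, 100 x 125 x 12 mm, lying flat on the bench. Origin: under its centre. (A third bystander, a bayonet socket on a fixed sloping steel panel 200 mm wide and 110 mm high, stands at the far edge of the bench on the right, beyond the pan's path.)

How it is judged:
On the way, in this order (a step that is already met when the one before it is completed fails the run):
1. the empty pan stands centred under the bin, its centre within 35 mm of the bin's, with the floor still shut (horizontal distance between pan_mid and bin below 0.035 m and height (world z) of pan_mid below 0.04 m and value of joint bin_floor below 0.1 rad), for 0.2 s.
2. the floor hangs open and all three parts lie in the pan, still under the bin (value of joint bin_floor above 1.2 rad and horizontal distance between pan_mid and bin below 0.06 m and x of lug1_mid in the frame of pan_mid between -0.09 and 0.09 m and y of lug1_mid in the frame of pan_mid between -0.1 and 0.1 m and x of lug2_mid in the frame of pan_mid between -0.09 and 0.09 m and y of lug2_mid in the frame of pan_mid between -0.1 and 0.1 m and x of eye_mid in the frame of pan_mid between -0.09 and 0.09 m and y of eye_mid in the frame of pan_mid between -0.1 and 0.1 m and z of each of lug1_mid, lug2_mid, eye_mid in the frame of pan_mid below 0.06 m), for 0.2 s.
At the end, for the whole second after the job is handed in: Both lugs and the housing lie in the pan (centres inside its walls, at most 60 mm above its mid-height); the pan stands flat on the bench (within 0.1 rad) to the bin's right, its centre over 165 mm from the bin's centre line, so no longer under it; the bin's floor hangs open (over 1.2 rad) (x of lug1_mid in the frame of pan_mid between -0.09 and 0.09 m and y of lug1_mid in the frame of pan_mid between -0.1 and 0.1 m and x of lug2_mid in the frame of pan_mid between -0.09 and 0.09 m and y of lug2_mid in the frame of pan_mid between -0.1 and 0.1 m and x of eye_mid in the frame of pan_mid between -0.09 and 0.09 m and y of eye_mid in the frame of pan_mid between -0.1 and 0.1 m and z of each of lug1_mid, lug2_mid, eye_mid in the frame of pan_mid below 0.06 m and y of pan_mid in the frame of bin below -0.165 m and height (world z) of pan_mid below 0.035 m and angle between pan_mid's own z axis and vertical below 0.1 rad and value of joint bin_floor above 1.2 rad); the robot touches nothing.
It fails at once if the sensor roller or the junction box lid is shifted by more than 30 mm (distance of any of roller, box_lid from where it was at the start of the episode above 0.03 m).
It also fails if it takes over 70 s, if anything falls off the work surface, if the arm or the gripper's body presses on something with over 40 N, if the wrist force passes 120 N, or if a joint passes its speed limit or range.

## Working session

There is one attempt and no reset: what is moved stays moved. The work goes in short steps, each a Python script; the robot and the scene stay as the last script left them, time stands still between calls to the robot, and variables do not carry over. Pictures are saved under pics/ and viewed, about 8 in all and at most 12, crops included, and the job is handed in when it is done.

```bash
mkdir -p pics
python3 - <<'E'
from workcell import bot
import cv2,numpy as np
for n in ["scene","side"]:
    im=bot.read_camera(n); cv2.imwrite(f"pics/{n}0.png",im[...,::-1])
    p=bot.camera_params(n); print(n,{k:(np.round(v,4).tolist() if not isinstance(v,str) else v) for k,v in p.items()})
s=bot.observe();print(s["time_s"],s["tool_rot"],s["contact_force"])
E
```

```text
scene {'fx': 461.1888, 'fy': 461.1888, 'cx': 275.5498, 'cy': 211.4567, 'world_from_camera': [[-0.6859, -0.524, 0.505, 1.1423], [0.7277, -0.4902, 0.4797, 0.6075], [-0.0038, 0.6965, 0.7175, 1.0613], [0.0, 0.0, 0.0, 1.0]]}
side {'fx': 437.8766, 'fy': 437.8766, 'cx': 276.5007, 'cy': 209.6198, 'world_from_camera': [[-0.8921, 0.2962, -0.3412, 0.1665], [-0.4515, -0.5556, 0.6982, 0.8136], [0.0172, 0.7769, 0.6294, 0.8805], [0.0, 0.0, 0.0, 1.0]]}
0.1 [-7.69431933e-04  9.93231485e-01  1.16149131e-01  6.84721519e-05] [ 0.53267828 -0.08126651 -0.08862007]
```

View pics/scene0.png

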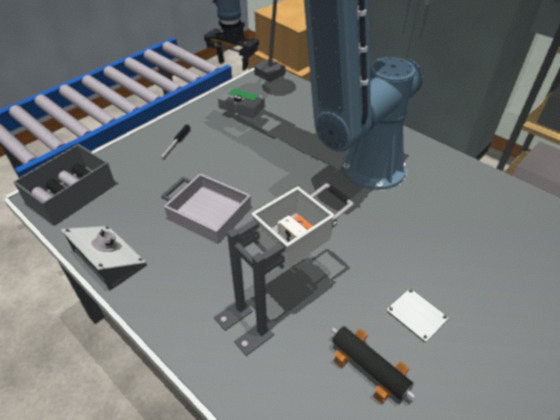

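View pics/side0.png

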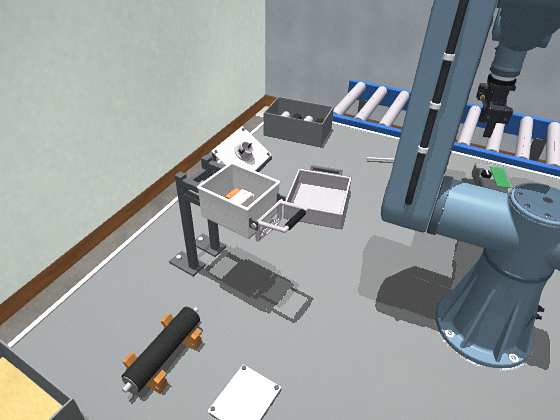

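The scene view shows the bin rim around (253–333, 191–250), the pan around (165–250, 177–237) with its handle at (177,188), and the latch sleeve at (333,195). The side view shows the same objects: bin (199–279, 165–208), latch sleeve (291,219). I'll enlarge both to get accurate corners.

Run:
```python
import cv2,numpy as np
def crop(n,x,y,w,h,s):
    im=cv2.imread(f"pics/{n}0.png")[y:y+h,x:x+w]
    im=cv2.resize(im,None,fx=s,fy=s,interpolation=cv2.INTER_CUBIC)
    for i in range(0,w,20): cv2.putText(im,str(x+i),(i*s,10),0,.35,(0,255,255),1);cv2.line(im,(i*s,0),(i*s,h*s),(0,200,200),1) if i%40==0 else 0
    for i in range(0,h,20): cv2.putText(im,str(y+i),(0,i*s+10),0,.35,(0,255,255),1);cv2.line(im,(0,i*s),(w*s,i*s),(0,200,200),1) if i%40==0 else 0
    return im
cv2.imwrite("pics/c1.png",crop("scene",160,160,200,140,4))
cv2.imwrite("pics/c2.png",crop("side",180,150,180,140,4))
```

```text
(no output)
```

View pics/c1.png

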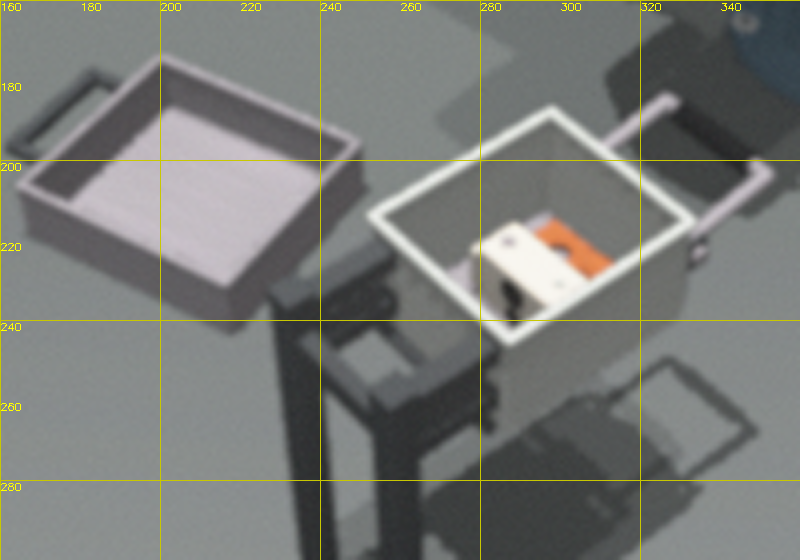

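View pics/c2.png

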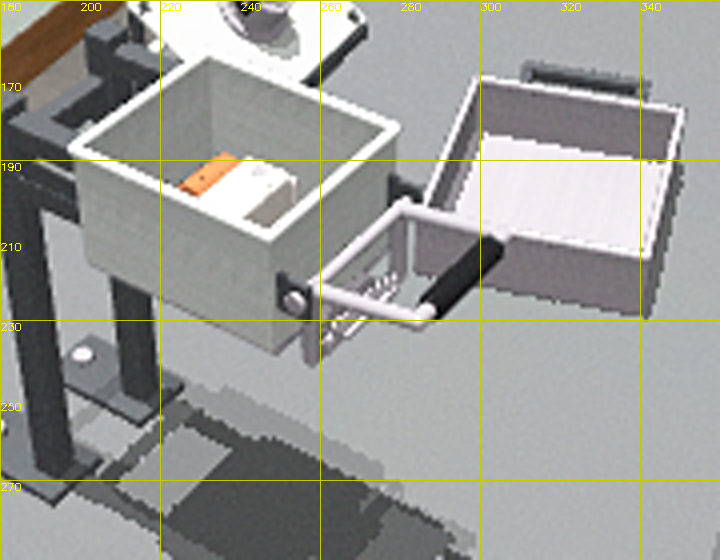

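The crops give good corner pixels for both rims: the bin white rim and the pan grey rim, plus the sleeve in the side view from (304,210) to (286,228). I'll cast rays at the known rim heights.

```bash
cat > h.py <<'E'
from workcell import bot
import cv2,numpy as np
def ray(n,uv,z):
    p=bot.camera_params(n);T=np.array(p["world_from_camera"])
    u,v=uv; d=T[:3,:3]@np.array([(u-p["cx"])/p["fx"],-(v-p["cy"])/p["fy"],-1]); o=T[:3,3]
    return (o+d*(z-o[2])/d[2])[:2]
E
python3 - <<'E'
from h import *
S=lambda c:(c[0]/4+160-.375,c[1]/4+160-.375)
D=lambda c:(c[0]/4+180-.375,c[1]/4+150-.375)
def rep(name,n,f,cs,z):
    P=np.array([ray(n,f(c),z) for c in cs]);print(name,n,P.round(4).tolist(),"mean",P.mean(0).round(4),"edges",np.linalg.norm(P-np.roll(P,-1,0),axis=1).round(4),"ang",np.degrees(np.arctan2(*(np.roll(P,-1,0)-P).T[::-1])).round(1))
rep("bin","scene",S,[(367,215),(551,106),(695,219),(510,345)],.31)
rep("bin","side",D,[(68,150),(208,55),(400,125),(270,240)],.31)
rep("pan","scene",S,[(18,183),(163,55),(360,142),(230,290)],.055)
rep("panbase","scene",S,[(30,237),(232,335)],.0)
rep("pan","side",D,[(478,77),(685,110),(648,258),(425,205)],.055)
rep("hand","scene",S,[(95,72),(10,150)],.051)
rep("hand","side",D,[(522,66),(650,82)],.051)
rep("sleeve","side",D,[(497,240),(425,312)],.282)
rep("bailcorner","side",D,[(430,318)],.282)
rep("bailcorners","scene",S,[(672,100),(768,175)],.285)
E
```

```text
bin scene [[0.6554, 0.0694], [0.5163, 0.0853], [0.5312, 0.2067], [0.6708, 0.1927]] mean [0.5934 0.1385] edges [0.14   0.1223 0.1403 0.1243] ang [173.5  83.   -5.7 -97.1]
bin side [[0.6663, 0.1932], [0.6485, 0.0752], [0.516, 0.0855], [0.5293, 0.2092]] mean [0.59   0.1408] edges [0.1193 0.1329 0.1244 0.1379] ang [-98.6 175.5  83.8  -6.7]
pan scene [[0.6499, -0.3342], [0.4763, -0.3674], [0.4378, -0.1741], [0.6117, -0.1321]] mean [ 0.5439 -0.252 ] edges [0.1768 0.1971 0.1789 0.2057] ang [-169.2  101.3   13.6  -79.3]
panbase scene [[0.6534, -0.33], [0.6118, -0.1376]] mean [ 0.6326 -0.2338] edges [0.1969 0.1969] ang [102.2 -77.8]
pan side [[0.6453, -0.3341], [0.4736, -0.3709], [0.4336, -0.1743], [0.6078, -0.1539]] mean [ 0.5401 -0.2583] edges [0.1756 0.2006 0.1754 0.1841] ang [-167.9  101.5    6.7  -78.2]
hand scene [[0.5256, -0.3959], [0.6298, -0.3723]] mean [ 0.5777 -0.3841] edges [0.1068 0.1068] ang [  12.8 -167.2]
hand side [[0.6214, -0.3731], [0.5154, -0.4022]] mean [ 0.5684 -0.3877] edges [0.1099 0.1099] ang [-164.6   15.4]
sleeve side [[0.4383, 0.1216], [0.4471, 0.1933]] mean [0.4427 0.1574] edges [0.0722 0.0722] ang [ 83. -97.]
bailcorner side [[0.4428, 0.1963]] mean [0.4428 0.1963] edges [0.] ang [0.]
bailcorners scene [[0.44, 0.1192], [0.4525, 0.2025]] mean [0.4463 0.1608] edges [0.0842 0.0842] ang [ 81.4 -98.6]
```

```bash
cat >> h.py <<'E'
from scipy.spatial.transform import Rotation as Ro
BC=np.array([.5915,.1398]); BY=np.radians(-6.3)
def ax(yaw): return np.array([np.cos(yaw),np.sin(yaw),0]),np.array([-np.sin(yaw),np.cos(yaw),0])
def quat(z,y):
    z=z/np.linalg.norm(z); y=y/np.linalg.norm(y); return Ro.from_matrix(np.c_[np.cross(y,z),y,z]).as_quat(scalar_first=True)
def hook(pc,yaw,z,off,sgn,tilt=15,x=0):   # tool between bow and end wall; off = pan y of tool axis at z=.045
    ex,ey=ax(yaw); t=np.radians(tilt); zd=np.array([0,0,-np.cos(t)])+np.sin(t)*ey
    p=np.r_[pc,0]+ex*x+ey*(off+(0.045-z)*np.tan(t)); p[2]=z
    return p,quat(zd,sgn*ex)
def latch(th,sgn,tilt=20,back=0,bc=BC,by=BY):   # grasp point on the sleeve; back = retreat along tool axis
    ex,ey=ax(by); t=np.radians(tilt); zd=np.array([0,0,-np.cos(t)])+np.sin(t)*ex
    f=np.arctan2(12,68)+th; g=np.r_[bc,0]+ex*(-.082-.069*np.cos(f)); g[2]=.270+.069*np.sin(f)
    return g+zd*(.008-back),quat(zd,sgn*np.cross(zd,ey))
E
python3 - <<'E'
from h import *
P0=np.array([.5417,-.2542]);Y0=np.radians(12.5)
ex,ey=ax(BY);PT=BC-.012*ey[:2]
for s in (1,-1):
    for n,(p,q) in dict(over=hook(P0,Y0,.25,-.117,s),down=hook(P0,Y0,.039,-.117,s),tin=hook(PT,BY,.039,-.117,s),up=hook(PT,BY,.2,-.117,s),l0=latch(0,s,back=.09),l1=latch(0,s),l2=latch(.45,s)).items():
        j=bot.ik(p,q); print(s,n,p.round(3),None if j is None else np.round(j,2))
p,q=hook(P0,Y0,.22,-.14,1,0)
bot.move_pose(p,q)
im=bot.read_camera("wrist");np.save("w1.npy",bot.camera_params("wrist")["world_from_camera"]);print(bot.observe()["time_s"],bot.observe()["joint_positions"])
cv2.imwrite("pics/w1.png",im[...,::-1])
E
```

```text
1 over [ 0.579 -0.422  0.25 ] [-0.85  0.64  1.01  0.13  1.72 -1.06]
1 down [ 0.567 -0.367  0.039] [-0.81  0.75  1.28  0.14  1.34 -1.08]
1 tin [0.578 0.013 0.039] [-0.32  0.47  1.74  0.3   1.01 -0.38]
1 up [ 0.573 -0.03   0.2  ] [-0.39  0.24  1.66  0.26  1.32 -0.36]
1 l0 [0.415 0.159 0.359] [ 0.16 -0.43  1.97 -0.1   1.26  0.29]
1 l1 [0.445 0.156 0.274] [ 0.14 -0.3   2.05 -0.1   1.06  0.28]
1 l2 [0.457 0.155 0.303] [ 0.13 -0.29  1.99 -0.09  1.11  0.27]
-1 over [ 0.579 -0.422  0.25 ] [-0.85  0.64  1.01  0.13  1.72  2.08]
-1 down [ 0.567 -0.367  0.039] [-0.81  0.75  1.28  0.14  1.34  2.07]
-1 tin [0.578 0.013 0.039] [-0.32  0.47  1.74  0.3   1.01  2.76]
-1 up [ 0.573 -0.03   0.2  ] [-0.39  0.24  1.66  0.26  1.32  2.78]
-1 l0 [0.415 0.159 0.359] [ 0.16 -0.43  1.97 -0.1   1.26 -2.86]
-1 l1 [0.445 0.156 0.274] [ 0.14 -0.3   2.05 -0.1   1.06 -2.86]
-1 l2 [0.457 0.155 0.303] [ 0.13 -0.29  1.99 -0.09  1.11 -2.87]
1.875 [-7.72457954e-01  4.61141204e-01  1.30784129e+00 -3.26315597e-04
  1.37234963e+00 -9.88274269e-01]
```

View pics/w1.png

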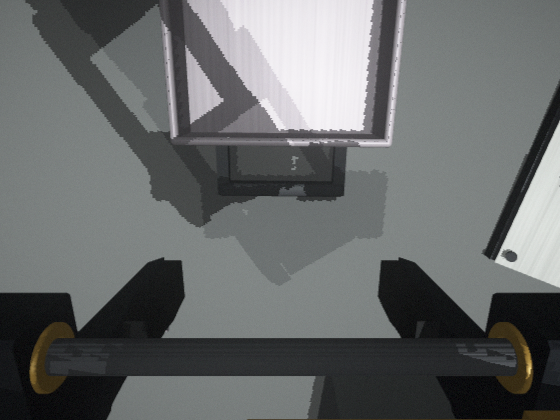

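The wrist view shows the bow handle: bar rows 182–195, columns 219–344, inner strut faces at 230/334. The end wall rim's outer edge is at row 146, from (170,146) to (393,147).

Run:
```python
from h import *
W=np.load("w1.npy");p=bot.camera_params("wrist");print(W.round(3).tolist(),p["fx"])
g=lambda uv,z:ray("wrist",uv,z).round(4)
A,B=g((170,146),.055),g((393,147),.055)
print("rim",A,B,np.linalg.norm(B-A),np.degrees(np.arctan2(*(B-A)[::-1])))
yaw=np.arctan2(*(B-A)[::-1]);ex,ey=ax(yaw)
pc=(A+B)/2+.1*ey[:2];print("pan centre",pc)
for n,uv,z in [("in",(280,182),.051),("outlow",(280,195),.037),("outtop",(280,195),.051),("L",(219,188),.051),("R",(344,188),.051),("sL",(230,165),.051),("sR",(334,165),.051)]:
    d=g(uv,z)-pc;print(n,d@ex[:2],d@ey[:2])
```

```text
[[0.977, -0.204, -0.066, 0.555], [0.215, 0.93, 0.297, -0.315], [0.001, -0.305, 0.952, 0.357], [0.0, 0.0, 0.0, 1.0]] 363.39367622074366
rim [ 0.4746 -0.3751] [ 0.6549 -0.3363] 0.18442757386030972 12.144662499853265
pan centre [ 0.54371193 -0.25793805]
in -0.0012073845322536497 -0.1310406946215975
outlow -0.0011579884478758631 -0.14649700595473414
outtop -0.001140637463242628 -0.1426137471501562
L -0.05414621464122128 -0.13652615419157627
R 0.05436228862173212 -0.136145733853492
sL -0.043770922270627455 -0.11635753231935365
sR 0.044692639107442325 -0.11595965255298216
```

```bash
cat >> h.py <<'E'
P0=np.array([.5433,-.2572]);Y0=np.radians(12.2)
PT=BC-.010*ax(BY)[1][:2]
def st(m=""):
    s=bot.observe();print(m,round(s["time_s"],2),np.round(s["position"],4),np.round(s["contact_force"],1),round(s["opening"],4))
E
python3 - <<'E'
from h import *
bot.set_gripper(.038,8)
bot.move_pose(*hook(P0,Y0,.13,-.117,1)); st("over")
bot.line_to(*hook(P0,Y0,.04,-.117,1),rate=.06); st("in")
bot.set_gripper(.075,8); st("expanded")
cv2.imwrite("pics/side1.png",bot.read_camera("side")[100:330,180:460,::-1].repeat(2,0).repeat(2,1))
E
```

```text
over 3.18 [ 0.5723 -0.394   0.1288] [-0.6  0.5  0.3] 0.0382
in 4.88 [ 0.568  -0.3706  0.0405] [ 1.  -0.2 -0.4] 0.0383
expanded 5.34 [ 0.5677 -0.3703  0.0401] [-0.5  0.2  0.6] 0.0599
```

View pics/side1.png

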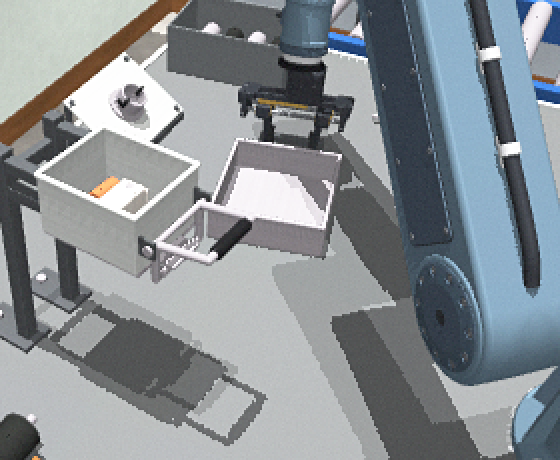

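The fingers expanded to 0.060 and stopped there, so they are braced against the struts. The tilted gripper is clear of the bin. Next I'll bring the pan in, aligning its yaw before it goes under.

Run:
```python
from h import *
ey=ax(BY)[1][:2]
bot.line_to(*hook(BC-.25*ey,BY,.04,-.117,1),rate=.08); st("aligned")
bot.line_to(*hook(PT,BY,.04,-.117,1),rate=.08); st("under")
cv2.imwrite("pics/side2.png",bot.read_camera("side")[110:320,180:460,::-1].repeat(2,0).repeat(2,1))
```

```text
aligned 7.38 [ 0.5514 -0.2237  0.0401] [-0.7  0.2  2.6] 0.0601
under 10.53 [0.5778 0.0148 0.04  ] [-0.2 -4.3  4.6] 0.0601
```

View pics/side2.png

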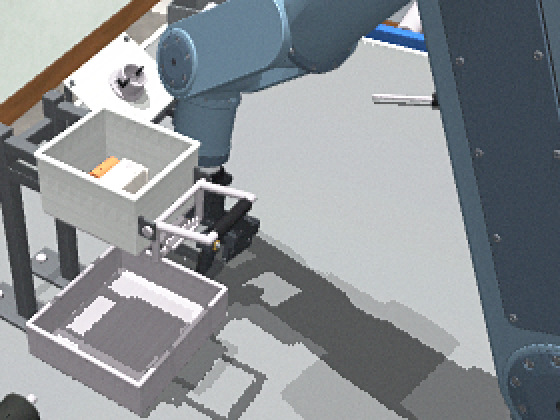

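The pan stands under the bin. Its rim corners in the crop are at (27,323), (143,392) and (228,287). I'll check the centre numerically, then release and back out along the tool axis.

Run:
```python
from h import *
c=[ray("side",(a/2+180,b/2+110),.055) for a,b in [(27,323),(143,392),(228,287)]]
m=(c[0]+c[2])/2;e=c[1]-c[0];print(m-BC,c,np.degrees(np.arctan2(*(c[2]-c[1])[::-1])))
bot.set_gripper(.038,8);st("rel")
bot.line_to(*hook(PT,BY,.22,-.117,1),rate=.1); st("out")
p,q=hook(PT,BY,.22,-.117,1); p[1]-=.06;p[0]-=.08;p[2]=.40
bot.line_to(p,q,rate=.2); st("up")
p,q=latch(0,1,back=.11)
for s in(1,-1):print(bot.ik(*latch(0,s,back=.11)))
```

```text
[-0.00345932 -0.00906481] [array([0.68731805, 0.21969796]), array([0.50324481, 0.24686126]), array([0.48876331, 0.04177241])] -94.03900113431422
rel 11.28 [0.5775 0.0151 0.0398] [-1.  -0.1 -0.6] 0.0378
out 13.29 [ 0.5721 -0.0328  0.2194] [-0.2 -0.1 -0.4] 0.038
up 14.47 [ 0.4922 -0.0927  0.3989] [ 0.6 -0.4  0.5] 0.038
[ 0.16812857 -0.44672     1.94578487 -0.09740595  1.30706227  0.28756137]
[ 0.16812857 -0.44672     1.94578487 -0.09740595  1.30706227 -2.85403128]
```

The pan centre is offset from the bin by (-3, -9) mm, as intended. Now the latch.

Run:
```python
from h import *
bot.set_gripper(.05,25)
bot.move_pose(*latch(0,1,back=.11)); st("pre")
bot.line_to(*latch(0,1),rate=.08); st("at")
bot.set_gripper(.0,25); st("grip")
if .010<bot.observe()["opening"]<.02:
    for th in (.15,.3,.42,.5): bot.line_to(*latch(th,1),rate=.06); st(th)
    bot.wait(1.2)
else: print("no grip")
cv2.imwrite("pics/side3.png",bot.read_camera("side")[110:320,180:460,::-1].repeat(2,0).repeat(2,1))
```

```text
pre 15.91 [0.4083 0.1597 0.3782] [ 0.3 -0.6  0.2] 0.0497
at 17.43 [0.4454 0.156  0.2751] [ 0.7  0.  -0.1] 0.0499
grip 18.06 [0.4461 0.1559 0.275 ] [ 5.6 -0.7 -1.6] 0.0147
0.15 18.38 [0.4483 0.1555 0.2841] [ 7.6 -0.3 -5.7] 0.0146
0.3 18.71 [0.4517 0.1549 0.293 ] [ 6.8 -0.8 -5.5] 0.0147
0.42 19.0 [0.4556 0.1544 0.3   ] [ 4.9 -2.6 -8.7] 0.0143
0.5 19.25 [0.4587 0.154  0.3047] [  3.7  -2.3 -10.7] 0.0142
```

View pics/side3.png

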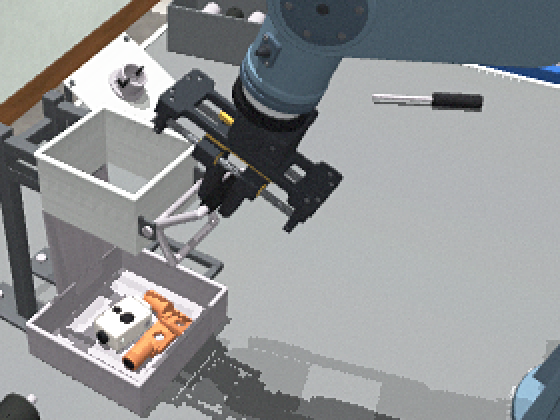

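The floor hangs open and both orange lugs and the white housing lie in the pan, which has not moved: its corners are still at (27,323) and (228,287). I'll lower the latch, release it, and go back to the pan handle by the reverse path.

Run:
```python
from h import *
for th in (.3,.1,.02): bot.line_to(*latch(th,1),rate=.08)
st("low");bot.set_gripper(.05,25)
bot.line_to(*latch(0,1,back=.11),rate=.1); st("clear")
bot.set_gripper(.038,8)
p,q=hook(PT,BY,.22,-.117,1); p[1]-=.06;p[0]-=.08;p[2]=.40
bot.move_pose(p,q)
bot.line_to(*hook(PT,BY,.22,-.117,1),rate=.15)
bot.line_to(*hook(PT,BY,.04,-.117,1),rate=.08); st("in")
bot.set_gripper(.075,8); st("exp")
cv2.imwrite("pics/side4.png",bot.read_camera("side")[110:320,180:460,::-1].repeat(2,0).repeat(2,1))
if abs(bot.observe()["opening"]-.06)<.004:
    ey=ax(BY)[1][:2]
    bot.line_to(*hook(BC-.27*ey,BY,.04,-.117,1),rate=.08); st("drawn")
    bot.set_gripper(.038,8)
    bot.line_to(*hook(BC-.27*ey,BY,.25,-.117,1),rate=.1); st("out")
    p,q=hook(BC-.27*ey,BY,.30,-.25,1); bot.line_to(p,q,rate=.2)
cv2.imwrite("pics/side5.png",bot.read_camera("side")[110:320,180:460,::-1].repeat(2,0).repeat(2,1))
```

```text
low 21.4 [0.4471 0.156  0.2775] [ 6.6 -3.  -1.6] 0.0146
clear 23.32 [0.4076 0.16   0.377 ] [ 0.2  0.2 -1.3] 0.05
in 28.76 [0.578  0.0148 0.0403] [-0.1 -0.2 -0.2] 0.0382
exp 29.22 [0.5777 0.0149 0.0401] [-0.4 -0.8  0.5] 0.0604
drawn 32.67 [ 0.5489 -0.243   0.04  ] [1.1 5.4 3. ] 0.0604
out 35.68 [ 0.5429 -0.2992  0.2495] [-0.3 -0.2  0.2] 0.0381
```

View pics/side5.png

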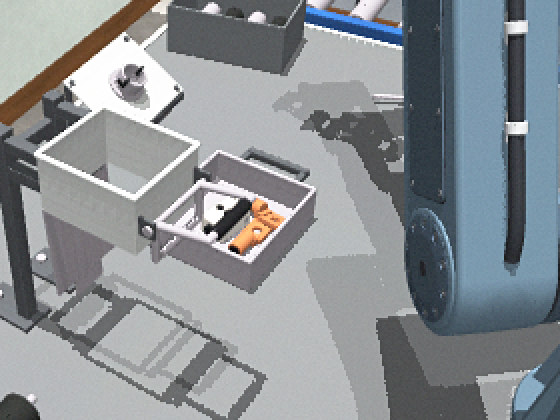

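The pan is out with the two lugs and the white housing in it. Its rim corners are at about (210,150), (315,188) and (252,266). One numeric check, plus the scene view.

Run:
```python
from h import *
a,b=[ray("side",(u/2+180,v/2+110),.055) for u,v in [(210,150),(252,266)]]
ex,ey=ax(BY);d=(a+b)/2-BC;print("pan in bin",d@ex[:2],d@ey[:2],np.linalg.norm(a-b))
cv2.imwrite("pics/scene5.png",cv2.resize(bot.read_camera("scene")[130:410,140:460,::-1],None,fx=2,fy=2));st()
```

```text
pan in bin -0.0011300185045609013 -0.2605129951540769 0.2755151303210759
 36.71 [ 0.5272 -0.4437  0.2996] [-0.8 -0.4 -0. ] 0.0382
```

View pics/scene5.png

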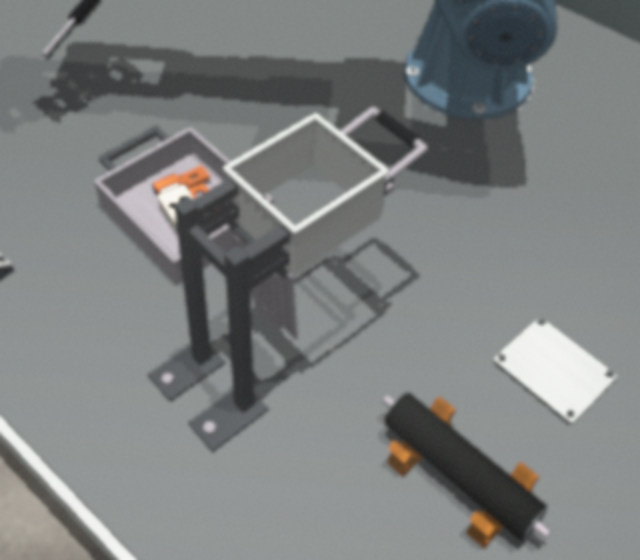

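The pan is 260 mm to the bin's right with all the parts inside. The floor is hanging open, and the roller and lid are where they were. The robot is clear, so I'm handing in.

```bash
python3 -c "
from workcell import bot
print(bot.sign_off(), bot.observe()['time_s'])"
```

```text
the job is handed in; nothing more can be done
the job is handed in; nothing more can be done
```

The job is done and handed in at about 37 s of robot time; `sign_off` gives no verdict. I braced the fingers inside the pan's bow handle and drew the pan in under the bin. I then gripped and lifted the latch until the floor dropped, and drew the loaded pan back out on the same side.

**Pan under the bin:** measured in the side view, its centre was about 10 mm from the bin's before I lifted the latch.

**Drop:** the side view showed the floor hanging open with both lugs and the housing in the pan. The pan had not moved.

**End state:** the pan stands 260 mm to the bin's right, measured in the side view, against 165 mm needed. My commanded target was 270 mm, so the two differ by about 10 mm.
- In the pictures all three parts are in the pan, the floor is open, and the roller and lid look unmoved. I judged these by eye only.
- The gripper was clear of everything and the wrist force was about 1 N. The highest force sampled at any step was about 11 N.

No check failed.

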